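Cap the tube and set its carriage to the mark

TASK

Of the two loose caps, put the one that fits over the glass tube fully down on it and let go. Then nudge the stiff carriage block slowly and gently along its rail towards the lamp until its pointer is in line with the pointed index post, without running past it; push only on the block there, not on the tube or cap, and leave the bottle, beaker and clamp where they are.

Things in the scene. Friction and masses are not known exactly. Their poses are not given: they have to be found in the camera images.
- rail: Fixed slide: aluminium plate 150 mm wide (its x), 460 mm long (its y), 8 mm thick; steel rail 50 mm wide along its middle, top 20 mm above the bench. Origin: underside centre, on the bench. +y is the way the carriage slides, to a black lamp housing (100 x 36 mm, top 138 mm above the bench) on the +y end, its front glass at y = +176 mm. Place and yaw vary.
- carriage (a joint): Position of the grey carriage block along the rail in m: 0 to 0.2, growing towards the lamp. The block is 90 mm across the rail, 130 mm along it and 45 mm high; its underside is 20 mm and its top 65 mm above the bench. It is stiff: it takes about 8 N to move, more when faster, and stays where it is left; it does not coast.
- push_face (a point): Centre of the block's flat rear face (90 x 45 mm, the face away from the lamp), 42.5 mm above the bench. Push here towards the lamp. Behind it only the rail (top 20 mm above the bench) is in the way.
- pointer (a point): Tip of the small steel pointer on the +x side of the block, halfway along it (65 mm ahead of the rear face), 63 mm above the bench. A white line on the block's top runs to it.
- index: Fixed dark steel index post 14 mm square, 57 mm high, standing on the plate at the +x side of the rail, its knife edge pointing at the rail. Its axes are parallel to the rail's, its origin lies below its knife edge at plate height. Its place along the rail varies. The pointer is in line when its y in this frame is 0; negative is short of the mark.
- index_tip (a point): Tip of the index's knife edge, 63 mm above the bench, with a white line on the post's top.
- tube_rim (a point): Centre of the mouth of the glass tube that stands fixed in the block, upright: outer diameter 24 mm, edge bevelled at the mouth (2 mm in, 3 mm down), 25 mm ahead of the block's middle (90 mm ahead of its rear face). The mouth is 60 mm above the block's top, 125 mm above the bench. A collar 38 mm wide and 6 mm high surrounds its foot. (The rules call the glass carriage_c3.)
- cap: Loose cream cap that fits: a plain round cup, mouth down on the bench, outer diameter 34 mm, 32 mm high, bore 27 mm and 20 mm deep, 30 g. Origin: centre of its underside. z up through its closed top.
- cap_roof (a point): Centre of the inner roof of that cap, 20 mm above its underside; it meets the tube's mouth when the cap is fully down.
- spare_cap: The other loose cream cap, too small for the tube: outer diameter 31 mm, 32 mm high, bore 22 mm, 30 g. The two caps may lie in either place. Origin: centre of its underside.
- amber_bottle: Bystander: closed amber bottle, diameter 68 mm, 150 mm high. Origin: underside centre.
- beaker: Bystander: glass beaker, diameter 68 mm, 85 mm high. Origin: underside centre.
- clamp: Bystander: steel clamp holder lying flat, a 35 x 30 x 30 mm block with a 10 mm rod 90 mm long along its +x. Origin: under the block.

How it is judged:
On the way:
1. the fitting cap is fully down on the tube and let go, the carriage still well short of the mark (30 mm or more) (distance between cap_roof and tube_rim below 0.004 m and angle between cap's own z axis and vertical below 0.15 rad and contact force between the fingers and cap below 0.3 N and not (y of pointer in the frame of index above -0.03 m)), for 0.2 s.
At the end, for the whole second after the job is handed in: The fitting cap is fully down on the tube (its inner roof within 4 mm of the tube's mouth, tilted less than 0.15 rad) and released; the carriage is at rest with its pointer within 4 mm of the index, measured along the rail (distance between cap_roof and tube_rim below 0.004 m and angle between cap's own z axis and vertical below 0.15 rad and contact force between the fingers and cap below 0.3 N and y of pointer in the frame of index between -0.004 and 0.004 m and velocity of joint carriage between -0.003 and 0.003 m/s and linear speed of cap below 0.01 m/s); the robot touches nothing.
It fails at once if the pointer ran past the index by more than 5 mm (y of pointer in the frame of index above 0.005 m).
It fails at once if the carriage was shoved faster than 0.2 m/s (velocity of joint carriage above 0.2 m/s or velocity of joint carriage below -0.2 m/s).
It fails at once if the gripper bore on the tube or its cap (over 1.5 N) with the pointer within 30 mm of the index (y of pointer in the frame of index above -0.03 m and (contact force between the fingers and carriage_c3 above 1.5 N or contact force between the fingers and cap above 1.5 N)).
It fails at once if the gripper pressed on the glass tube with more than 15 N (contact force between the fingers and carriage_c3 above 15 N).
It fails at once if the bottle, beaker or clamp was moved more than 30 mm (distance of any of amber_bottle, beaker, clamp from where it was at the start of the episode above 0.03 m).
It also fails if it takes over 62 s, if anything falls off the work surface, if the arm or the gripper's body presses on something with over 40 N, if the wrist force passes 120 N, or if a joint passes its speed limit or range.

ROBOT

A 7-joint arm with a two-finger parallel gripper is mounted at the origin on the work surface. World frame = base frame: x ahead of the robot, y to its left, z up, the work surface at z = 0. Lengths are in m, angles in rad, forces in N, time in s.
With the tool pointing down it reaches from about 0.425 to 1.025 m from the base axis. Payload 3.6 kg.
Tool frame: the origin (TCP) lies at the very end of the fingers, on their centre line; the grasp point (between the pads) lies 19 mm behind it (manip.grip_depth is the distance from the TCP to the grasp point, in m); z points along the fingers, y is the line along which they close (so a half turn about z gives the same grasp; the last joint's range is limited). The gripper opens to 85 mm and grips with 20 to 120 N. Pads are 22 mm wide; open, the fingers measure 114 mm over their backs; the gripper's body (76 mm by 85 mm) begins 54 mm behind the grasp point. The pads swing forward as they close: fully open they stand 13 mm farther back than shut.
Start: joints at [-1.214, 0.591, 0.048, 1.609, -0.033, 0.943, -0.034], TCP at [0.315, 0.653, 0.231] pointing down, gripper open.
Joint ranges: [-2.69, 2.69], [-0.47, 2.24], [-1.27, 1.36], [0.19, 2.51], [-1.53, 4.68], [0.08, 2.07], [-3.09, 3.09]. Speed limits (rad/s): [2.57, 2.57, 3.14, 3.14, 3.14, 3.14, 3.14].

INTERFACE

Orientations are given as a 3x3 rotation matrix whose columns are the frame's x, y, z axes.
In Python, from rig import manip, get_image, camera_info, close_job gives the robot as it stands (manip), with the cameras as plain functions and the job as plain functions.
- The arm moves only by the shell command python3 jog.py FILE [FORCE], which reads ROWS from the file FILE. ROWS is a JSON list of rows, 1 to 5 of them, each of 5 numbers: dx, dy, dz in m, then a turn about the tool's z in rad, then the finger opening in m; each row shifts and turns the commanded pose from where the row before left it, along the tool's axes as they then stand; what a row does not reach is not made up. A row lasts 1/10 s, in which the tool goes at most 0.05 m and 0.15 rad, less where a joint would pass 70% of its speed; a pose out of reach is approached as far as the arm can. The fingers move at their own pace and stop on an object; FORCE is the grip in N (left out, the last holds). Time passes only in rows, so rows that do not move let the fingers close. It prints the time, the measured TCP pose, the force, the opening and the grip force at its end. Input that does not fit is refused with a message, and nothing moves.
- manip.get_state(): the state, without advancing time (a new reading comes with each control period).
- get_image(name): name is "scene" or "side" or "wrist"; returns the picture (480x640x3 uint8, red, green, blue); there is no depth.
- camera_info(name): a dict with "fov_y" (degrees; the focal length in pixels is half the picture's height over the tangent of half this angle, whatever the lens; pixels are square), "cx", "cy" (the principal point, pixels), "dist" ([k1, k2, p1, p2, k3] as OpenCV has them; the pictures are not rectified), "R" (3x3) and "t" (3): a world point X has camera coordinates R X + t. Camera axes: x right, y down, z forward; pixel columns grow to the right and rows downward; lengths in m; the calibration is good to about 2 mm. A picture is of the moment at which its call begins: read the wrist's pose just before it. camera_info takes no time and is no camera call; for the wrist camera it gives the pose at the moment of the call.
- close_job(): hands the job in; it is judged then, once.
The state is a dict: "clock": time; "joints": joint angles; "dq": joint speeds; "tau": joint torques, N m; "tcp_pos": TCP position; "ee_rot": TCP orientation; "wrist_force": force on the tool from outside, world axes, zero at the start; "moment": the same for the moment, N m; "grip_width": finger opening in m; "finger_force": force on a finger pad.
Only numpy, scipy, OpenCV 4.12 (cv2) and the standard library are available. Lean on these libraries where they do the work, as an engineer would, in place of code of your own. Each camera call takes 0.05 s, during which the arm holds its last target. There are 200 camera calls.

## Working session

There is one attempt and no reset: what is moved stays moved. The work goes in short steps, Python scripts to look and compute and a shell command to move; the robot and the scene stay as the last step left them, time stands still between calls to the robot, and variables do not carry over. Pictures are saved under pics/ and viewed, at most 10 in all, crops included, and the job is handed in when it is done.

```bash
ls; mkdir -p pics
python3 - <<'E'
from rig import manip, get_image, camera_info, close_job
import cv2
for n in ("scene","side"):
    cv2.imwrite(f"pics/{n}0.png",get_image(n)[:,:,::-1]); c=camera_info(n);print(n,c)
s=manip.get_state();print(s['clock'],s['tcp_pos'],s['ee_rot'])
E
```

```text
jog.py
pics
rig.py
scene {'fov_y': 57.592271380390514, 'cx': 322.736243713625, 'cy': 246.61207476038012, 'dist': array([0.03521063, 0.        , 0.        , 0.        , 0.        ]), 'R': array([[ 0.84188326,  0.5391548 , -0.02333845],
       [ 0.25363413, -0.43347828, -0.86473482],
       [-0.47634264,  0.72208634, -0.50168616]]), 't': array([-0.50428492, -0.03233603,  1.21296807])}
side {'fov_y': 55.682916776864495, 'cx': 322.84978962528305, 'cy': 232.9622063885908, 'dist': array([0.03524331, 0.        , 0.        , 0.        , 0.        ]), 'R': array([[ 0.82963375, -0.55786312, -0.02228432],
       [-0.31718324, -0.43810469, -0.84110587],
       [ 0.45945908,  0.70487802, -0.54041126]]), 't': array([-0.45933854,  0.27911744,  0.75067276])}
0.1 [0.31484009 0.65223761 0.23026978] [[-9.00599356e-01  4.34649483e-01 -7.91770657e-04]
 [ 4.34650194e-01  9.00597448e-01 -1.85615425e-03]
 [-9.37098513e-05 -2.01579459e-03 -9.99997964e-01]]
```

View pics/scene0.png

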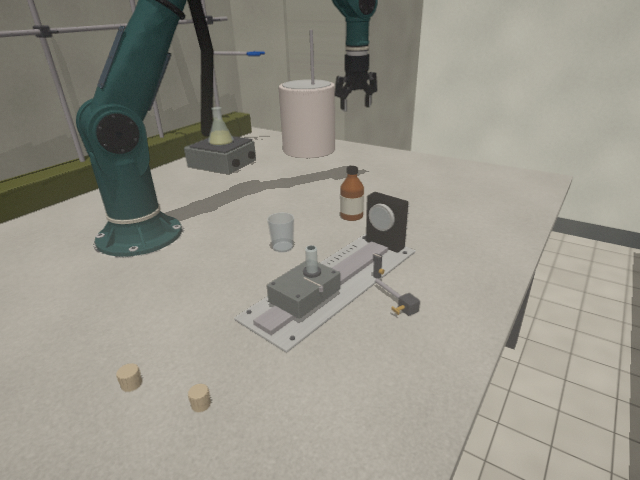

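View pics/side0.png

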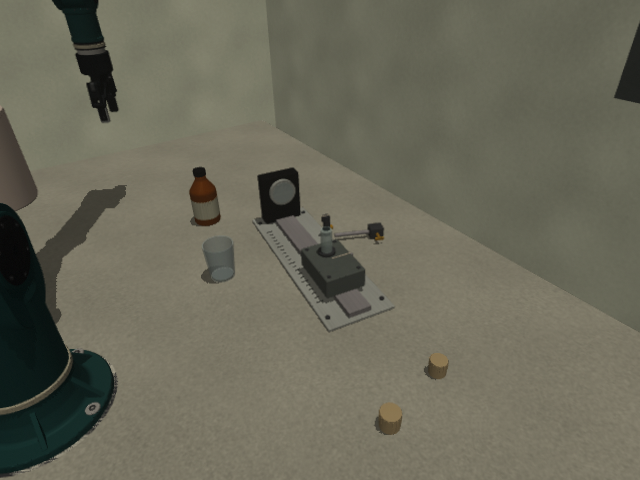

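```bash
cat > h.py <<'E'
import numpy as np, cv2
from rig import manip, get_image, camera_info, close_job
def cam(n):
    c=camera_info(n); f=240/np.tan(np.radians(c['fov_y']/2))
    return np.array([[f,0,c['cx']],[0,f,c['cy']],[0,0,1]]),np.array(c['dist']),np.array(c['R']),np.array(c['t'])
def ray(n,p,C=None):
    K,d,R,t=C or cam(n)
    u=cv2.undistortPoints(np.array([[p]],float),K,d)[0,0]
    v=R.T@np.array([u[0],u[1],1]); return -R.T@t, v/np.linalg.norm(v)
def onz(n,p,z,C=None):
    o,v=ray(n,p,C); return o+v*(z-o[2])/v[2]
def cross(a,b):
    (o1,v1),(o2,v2)=a,b
    s=np.linalg.lstsq(np.c_[v1,-v2],o2-o1,rcond=None)[0]
    p,q=o1+s[0]*v1,o2+s[1]*v2; return (p+q)/2,np.linalg.norm(p-q)
def proj(n,X,C=None):
    K,d,R,t=C or cam(n)
    return cv2.projectPoints(np.array(X,float).reshape(-1,3),cv2.Rodrigues(R)[0],t,K,d)[0][:,0]
def st():
    s=manip.get_state(); print(s['clock'],np.round(s['tcp_pos'],4),np.round(s['ee_rot'],3).tolist(),np.round(s['wrist_force'],1),s['grip_width']); return s
E
python3 - <<'E'
from h import *
for n in ("scene","side"):
    im=cv2.imread(f"pics/{n}0.png"); hsv=cv2.cvtColor(im,cv2.COLOR_BGR2HSV)
    m=cv2.inRange(hsv,(10,75,80),(28,255,255)); m[:345]=0; 
    k,l,s,c=cv2.connectedComponentsWithStats(m)
    for i in range(1,k):
        if s[i,4]>100:
            w=cv2.minAreaRect(np.argwhere(l==i)[:,::-1].astype(np.float32))
            X=onz(n,c[i],.016);K,d,R,t=cam(n);z=(R@X+t)[2]
            print(n,s[i],c[i],np.round(X,4),'size mm',np.array(w[1])*z/K[0,0]*1e3, 'w',s[i,2]*z/K[0,0]*1e3)
    x,y,w,h={'scene':(230,180,200,180),'side':(235,150,165,185)}[n]
    cv2.imwrite(f"pics/{n}c.png",cv2.resize(im[y:y+h,x:x+w],None,fx=3,fy=3,interpolation=cv2.INTER_CUBIC))
E
```

```text
side [429 353  19  26 353] [438.9121813  364.52407932] [ 0.5757 -0.3227  0.016 ] size mm [42.86462529 30.86253021] w 32.57711522143318
side [379 402  23  33 554] [390.83032491 417.16606498] [ 0.4414 -0.353   0.016 ] size mm [49.01314443 33.6965368 ] w 35.22819756133891
```

View pics/scenec.png

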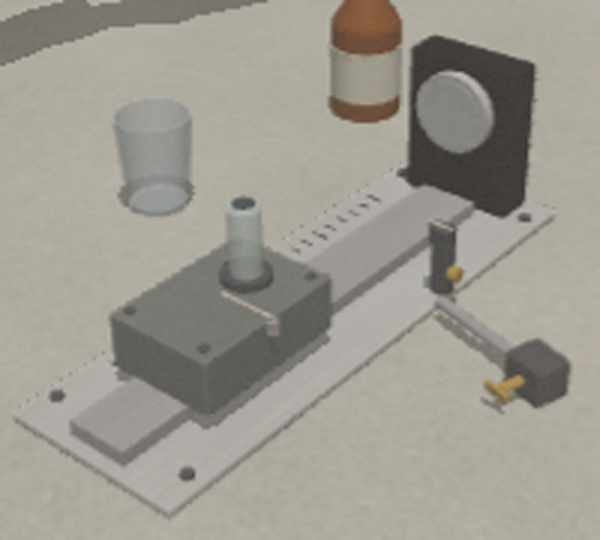

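View pics/sidec.png

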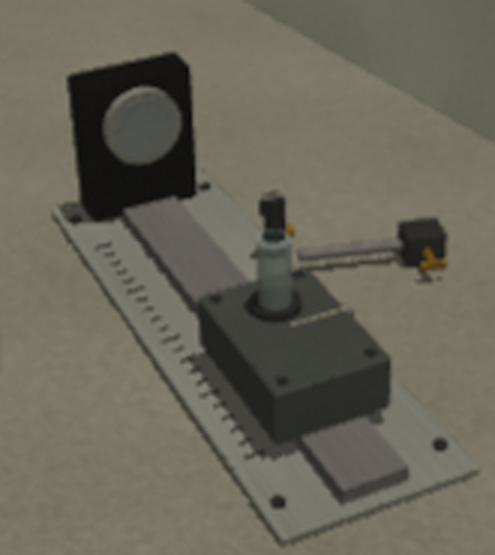

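Pictures: larger cap at side (391,417), smaller at (439,365). In the crops (3x) the plate corners, tube mouth (245,203 / 273,240), block top corners and index post top (441,225 / 271,200) are visible.

Run:
```python
from h import *
S=lambda u,v:(230+(u+.5)/3-.5,180+(v+.5)/3-.5)
D=lambda u,v:(235+(u+.5)/3-.5,150+(v+.5)/3-.5)
r=lambda n,p,z:print(n,np.round(onz(n,p,z),4))
print('plate nearL,nearR,farR scene');[r('scene',S(*p),.008) for p in((17,417),(170,513),(556,210))]
print('plate nearL,nearR,farL side');[r('side',D(*p),.008) for p in((285,541),(478,470),(55,212))]
print('tube');r('scene',S(245,203),.125);r('side',D(273,240),.125);print(cross(ray('scene',S(245,203)),ray('side',D(273,240))))
print('block top rearL rearR frontR(scene)/ rearL rearR frontL(side)')
[r('scene',S(*p),.065) for p in((113,316),(207,363),(329,278))]
[r('side',D(*p),.065) for p in((274,402),(388,357),(202,303))]
print('pointer');r('scene',S(275,320),.063);r('side',D(352,310),.063)
print('index top');r('scene',S(441,225),.063);r('side',D(271,198),.063)
```

```text
plate nearL,nearR,farR scene
scene [ 0.4819 -0.1417  0.008 ]
scene [ 0.6241 -0.1615  0.008 ]
scene [0.6857 0.293  0.008 ]
plate nearL,nearR,farL side
side [ 0.474 -0.142  0.008]
side [ 0.6174 -0.1621  0.008 ]
side [0.5376 0.3093 0.008 ]
tube
scene [0.5708 0.0067 0.125 ]
side [0.5661 0.0029 0.125 ]
(array([0.56915814, 0.00825426, 0.12243607]), np.float64(0.0023362231604910685))
block top rearL rearR frontR(scene)/ rearL rearR frontL(side)
scene [ 0.5189 -0.0783  0.065 ]
scene [ 0.603  -0.0882  0.065 ]
scene [0.6197 0.0347 0.065 ]
side [ 0.5077 -0.0821  0.065 ]
side [ 0.5981 -0.0872  0.065 ]
side [0.5288 0.0416 0.065 ]
pointer
scene [ 0.6131 -0.0244  0.063 ]
side [ 0.6133 -0.0265  0.063 ]
index top
scene [0.6532 0.1406 0.063 ]
side [0.6551 0.1388 0.063 ]
```

```bash
echo '[[0,0,0,0.14,0.085],[0,0,0,0.14,0.085],[0,0,0,0.14,0.085],[0,0,0,0.14,0.085],[0,0,0,0.14,0.085]]' > m.json && python3 jog.py m.json 20; echo '[[0,0,0,0.14,0.085],[0,0,0,0.14,0.085],[0,0,0,0.14,0.085],[0,0,0,0.14,0.085],[0,0,0,0,0.085]]' > m.json && python3 jog.py m.json;  echo '[[-0.035,0.027,0,0,0.085],[-0.035,0.027,0,0,0.085],[-0.035,0.027,0,0,0.085],[-0.035,0.027,0,0,0.085],[-0.035,0.027,0,0,0.085]]' > m.json && python3 jog.py m.json; echo '[[-0.035,0.027,0,0,0.085],[-0.035,0.027,0,0,0.085],[-0.035,0.027,0,0,0.085],[-0.035,0.027,0,0,0.085],[-0.035,0.027,0,0,0.085]]' > m.json && python3 jog.py m.json;echo '[[-0.035,0.027,0,0,0.085],[-0.035,0.027,0,0,0.085],[-0.035,0.027,0,0,0.085],[0,0,0,0,0.085]]' > m.json && python3 jog.py m.json
```

```text
clock: 0.6
tcp_pos: [0.3149, 0.6525, 0.2306]
ee_rot: [[-0.404, 0.915, -0.001], [0.915, 0.404, -0.001], [-0.001, -0.001, -1.0]]
wrist_force: [-0.3, -0.6, 0.2]
grip_width: 0.0847
finger_force: 0.0
clock: 1.1
tcp_pos: [0.3146, 0.6527, 0.2305]
ee_rot: [[0.138, 0.99, -0.0], [0.99, -0.138, -0.002], [-0.002, 0.0, -1.0]]
wrist_force: [-0.5, 0.0, -0.5]
grip_width: 0.085
finger_force: 0.0
clock: 1.6
tcp_pos: [0.4252, 0.4592, 0.2312]
ee_rot: [[0.135, 0.991, -0.0], [0.991, -0.135, -0.0], [-0.0, -0.0, -1.0]]
wrist_force: [0.9, 0.6, 0.1]
grip_width: 0.0853
finger_force: 0.0
clock: 2.1
tcp_pos: [0.5347, 0.2672, 0.2313]
ee_rot: [[0.135, 0.991, -0.0], [0.991, -0.135, 0.0], [0.0, -0.0, -1.0]]
wrist_force: [0.5, 0.0, 0.7]
grip_width: 0.085
finger_force: 0.0
clock: 2.5
tcp_pos: [0.6032, 0.1444, 0.2321]
ee_rot: [[0.147, 0.989, 0.004], [0.989, -0.147, -0.005], [-0.004, 0.004, -1.0]]
wrist_force: [0.0, -0.6, -0.7]
grip_width: 0.0847
finger_force: 0.0
```

```bash
cat > snap.py <<'E'
import sys,pickle
from h import *
C=cam('wrist'); im=get_image('wrist'); cv2.imwrite(f'pics/{sys.argv[1]}.png',im[:,:,::-1]); pickle.dump(C,open(f'pics/{sys.argv[1]}.pkl','wb'))
E
python3 snap.py w1; echo '[[-0.043,-0.0075,0,0,0.085],[-0.043,-0.0075,0,0,0.085],[-0.043,-0.0075,0,0,0.085],[0,0,0,0,0.085]]' > m.json && python3 jog.py m.json; python3 snap.py w2; echo '[[-0.043,-0.0075,0,0,0.085],[-0.043,-0.0075,0,0,0.085],[-0.043,-0.0075,0,0,0.085],[-0.043,-0.0075,0,0,0.085]]' > m.json && python3 jog.py m.json;echo '[[-0.043,-0.0075,0,0,0.085],[-0.043,-0.0075,0,0,0.085],[-0.043,-0.0075,0,0,0.085],[-0.043,-0.0075,0,0,0.085],[0,0,0,0,0.085]]' > m.json && python3 jog.py m.json; python3 snap.py w3; python3 -c "
import cv2,numpy as np
a=[cv2.resize(cv2.imread(f'pics/w{i}.png'),(400,300)) for i in (1,2,3)]
cv2.imwrite('pics/m.png',np.vstack([np.hstack(a[:2]),np.hstack([a[2],a[2]*0])]))"
```

```text
clock: 2.95
tcp_pos: [0.5565, 0.0228, 0.2314]
ee_rot: [[0.145, 0.989, -0.003], [0.989, -0.145, -0.003], [-0.003, -0.002, -1.0]]
wrist_force: [-0.2, -1.0, -0.0]
grip_width: 0.085
finger_force: 0.0
clock: 3.4
tcp_pos: [0.5067, -0.1358, 0.2313]
ee_rot: [[0.132, 0.991, 0.001], [0.991, -0.132, 0.001], [0.001, 0.0, -1.0]]
wrist_force: [0.7, 0.5, 0.2]
grip_width: 0.0855
finger_force: 0.0
clock: 3.9
tcp_pos: [0.4512, -0.3087, 0.232]
ee_rot: [[0.144, 0.99, 0.001], [0.99, -0.144, -0.004], [-0.004, 0.001, -1.0]]
wrist_force: [-1.2, 0.4, -0.7]
grip_width: 0.0849
finger_force: 0.0
```

View pics/m.png

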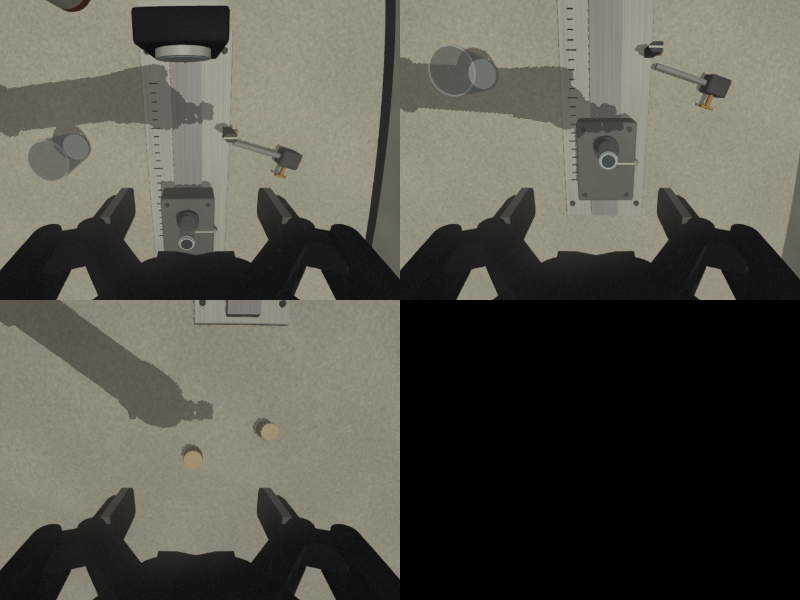

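w1/w2 show the rail from above; in w3 the caps lie at about (308,255) and (430,211) px. I measure the caps and crop w2 for the tube and index.

Run:
```python
from h import *
import pickle
C=pickle.load(open('pics/w3.pkl','rb')); im=cv2.imread('pics/w3.png'); hsv=cv2.cvtColor(im,cv2.COLOR_BGR2HSV)
for x,y in((308,257),(430,211)):
    sub=hsv[y-28:y+28,x-28:x+28]; m=((sub[...,1]>75)&(sub[...,2]>120)).astype(np.uint8)
    k,l,s,c=cv2.connectedComponentsWithStats(m); i=1+s[1:,4].argmax()
    (cx,cy),r=cv2.minEnclosingCircle(np.argwhere(l==i)[:,::-1].astype(np.float32))
    P=(cx+x-28,cy+y-28); X=onz('wrist',P,.032,C); K,d,R,t=C; z=(R@X+t)[2]
    print(P,np.round(X,4),s[i],'eqdiam mm',2*np.sqrt(s[i,4]/np.pi)*z/K[0,0]*1e3,'enc',2*r*z/K[0,0]*1e3, 'w',s[i,2]*z/K[0,0]*1e3)
im=cv2.imread('pics/w2.png')[40:340,240:440]
cv2.imwrite('pics/w2c.png',cv2.resize(im,(400,600),interpolation=cv2.INTER_CUBIC))
```

```text
(301.5, 266.0) [ 0.4311 -0.3636  0.032 ] [21 36  2  3  3] eqdiam mm 2.1142525126967664 enc 2.4191624146884068 w 2.163571063585574
(434.5, 197.0) [ 0.5777 -0.3086  0.032 ] [32 14  2  1  2] eqdiam mm 1.6232968468896998 enc 1.0174539274823662 w 2.034500887266536
```

View pics/w2c.png

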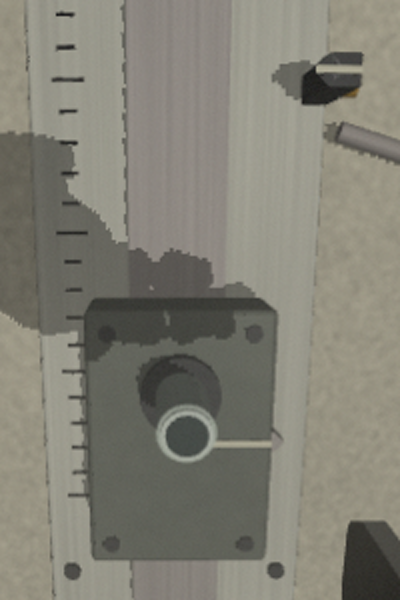

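w2 crop (2x): tube mouth at (187,433), white line along row 443 to pointer tip ≈(283,437), index line at row 69, its knife edge at (317,69), block rear edge at row 558.

Run:
```python
from h import *
import pickle
C=pickle.load(open('pics/w3.pkl','rb')); im=cv2.imread('pics/w3.png').astype(int)
m=((im[...,2]-im[...,0]>34)&(im[...,2]>110)).astype(np.uint8); m[330:]=0
k,l,s,c=cv2.connectedComponentsWithStats(m); K,d,R,t=C
for i in range(1,k):
    if s[i,4]>150:
        (cx,cy),r=cv2.minEnclosingCircle(np.argwhere(l==i)[:,::-1].astype(np.float32))
        X=onz('wrist',(cx,cy),.032,C);z=(R@X+t)[2]
        print(cx,cy,np.round(X,4),np.round(onz('wrist',c[i],.032,C),4),s[i],'eq',2*np.sqrt(s[i,4]/np.pi)*z/K[0,0]*1e3,'enc',2*r*z/K[0,0]*1e3)
C=pickle.load(open('pics/w2.pkl','rb'))
W=lambda u,v:(240+(u+.5)/2-.5,40+(v+.5)/2-.5)
u=np.array([.137,.9906,0]);e=np.array([.9906,-.137,0])
for n,p,z in(('tube',(187,433),.125),('line at rim side',(245,443.5),.065),('line',(270,443.5),.065),('ptr',(283,437),.063),('index knife',(317,69),.063),('index back',(362,69),.063),('rearL',(93,558),.065),('rearR',(267,557),.065),('plate L',(39,400),.008),('plateL',(27,60),.008)):
    X=onz('wrist',W(*p),z,C);print(n,np.round(X,4),'u',round(X@u,4),'e',round(X@e,4))
```

```text
430.715576171875 211.14071655273438 [ 0.5731 -0.3229  0.032 ] [ 0.5737 -0.3226  0.032 ] [417 196  29  30 628] eq 29.12424788065594 enc 31.541856557243015
308.2173767089844 256.0869445800781 [ 0.44   -0.3534  0.032 ] [ 0.4401 -0.3533  0.032 ] [293 242  31  29 706] eq 32.14174602844555 enc 33.014871726273356
tube [0.5703 0.0074 0.125 ] u 0.0854 e 0.5639
line at rim side [ 0.5981 -0.0231  0.065 ] u 0.0591 e 0.5956
line [ 0.6102 -0.0248  0.065 ] u 0.059 e 0.6078
ptr [ 0.617  -0.0232  0.063 ] u 0.0616 e 0.6144
index knife [0.6465 0.1397 0.063 ] u 0.227 e 0.6213
index back [0.6657 0.1373 0.063 ] u 0.2272 e 0.6406
rearL [ 0.5144 -0.0743  0.065 ] u -0.0032 e 0.5197
rearR [ 0.6031 -0.0866  0.065 ] u -0.0032 e 0.6093
plate L [ 0.4911 -0.0022  0.008 ] u 0.0651 e 0.4868
plateL [0.5177 0.1723 0.008 ] u 0.2416 e 0.4892
```

```bash
echo '[[-0.0227,-0.0024,0,0,0.085],[-0.023,-0.0024,0,0,0.085],[0,0,0.04,0,0.085],[0,0,0.04,0,0.085],[0,0,0.04,0,0.085]]' > m.json && python3 jog.py m.json; echo '[[0,0,0.03,0,0.07],[0,0,0.03,0,0.07],[0,0,0,0,0.07],[0,0,0,0,0.07]]' > m.json && python3 jog.py m.json; python3 snap.py w4; cp pics/w4.png /tmp/
```

```text
clock: 4.45
tcp_pos: [0.4444, -0.345, 0.11]
ee_rot: [[0.133, 0.991, 0.002], [0.991, -0.133, 0.001], [0.002, 0.002, -1.0]]
wrist_force: [-0.1, -0.4, -0.7]
grip_width: 0.0845
finger_force: 0.0
clock: 4.85
tcp_pos: [0.4429, -0.346, 0.0511]
ee_rot: [[0.135, 0.991, -0.0], [0.991, -0.135, 0.002], [0.002, -0.0, -1.0]]
wrist_force: [0.1, -0.6, 0.6]
grip_width: 0.0698
finger_force: 0.0
```

View pics/w4.png

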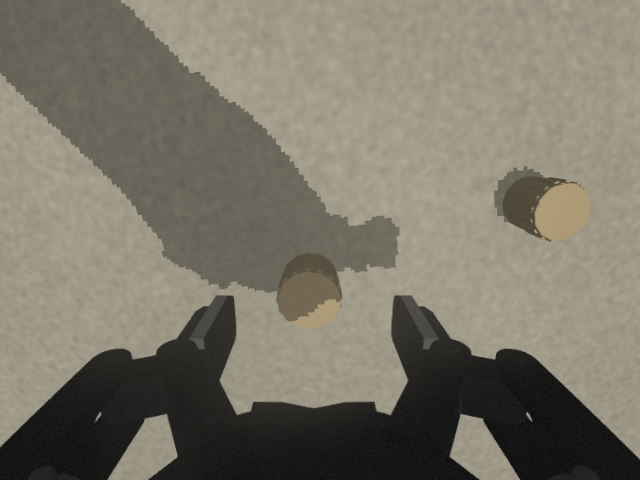

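Cap top circle at px (310,297), r≈32, between the fingers.

Run:
```python
from h import *
import pickle
C=pickle.load(open('pics/w4.pkl','rb'));K,d,R,t=C
for p,q in(((310,297),(342,297)),((562,211),(590,211))):
    X=onz('wrist',p,.032,C);Y=onz('wrist',q,.032,C);print(np.round(X,4),2*np.linalg.norm(X-Y))
s=st(); X=onz('wrist',(310,297),.032,C); print('tool d',s['ee_rot'].T@(X-s['tcp_pos']))
```

```text
[ 0.441  -0.3515  0.032 ] 0.033800739142598
[ 0.5737 -0.3224  0.032 ] 0.03100326267801171
4.9 [ 0.4432 -0.347   0.0521] [[0.136, 0.991, 0.002], [0.991, -0.136, 0.0], [0.0, 0.001, -1.0]] [ 0.7 -0.5  0.5] 0.0700953935142515
tool d [-0.00485764 -0.00160829  0.0200826 ]
```

```bash
echo '[[-0.005,-0.0015,0,0,0.07],[0,0,0.025,0,0.07],[0,0,0.02,0,0.07],[0,0,0,0,0.03],[0,0,0,0,0.03]]' > m.json && python3 jog.py m.json 30;echo '[[0,0,0,0,0.03],[0,0,0,0,0.03],[0,0,0,0,0.03],[0,0,0,0,0.03]]' > m.json && python3 jog.py m.json; echo '[[0,0,-0.03,0,0.03],[0,0,-0.04,0,0.03],[0,0,-0.04,0,0.03],[0,0,-0.04,0,0.03],[0,0,0,0,0.03]]' > m.json && python3 jog.py m.json
```

```text
clock: 5.4
tcp_pos: [0.4397, -0.3534, 0.0074]
ee_rot: [[0.139, 0.99, 0.001], [0.99, -0.139, -0.001], [-0.001, 0.001, -1.0]]
wrist_force: [1.0, 0.4, 0.2]
grip_width: 0.0419
finger_force: 0.0
clock: 5.8
tcp_pos: [0.4401, -0.3536, 0.0078]
ee_rot: [[0.139, 0.99, 0.002], [0.99, -0.139, -0.002], [-0.001, 0.002, -1.0]]
wrist_force: [-0.5, 0.3, 6.8]
grip_width: 0.0329
finger_force: 30.0
clock: 6.3
tcp_pos: [0.4421, -0.3553, 0.1618]
ee_rot: [[0.139, 0.99, 0.009], [0.99, -0.139, -0.006], [-0.005, 0.01, -1.0]]
wrist_force: [1.4, -1.1, -0.4]
grip_width: 0.0326
finger_force: 30.0
```

```bash
echo '[[0.02,0.004,-0.01,0,0.03],[0.038,0.0078,-0.01,0,0.03],[0.038,0.0078,0,0,0.03],[0.038,0.0078,0,0,0.03],[0.038,0.0078,0,0,0.03]]' > m.json && python3 jog.py m.json; echo '[[0.038,0.0078,0,0,0.03],[0.038,0.0078,0,0,0.03],[0.038,0.0078,0,0,0.03],[0.038,0.0078,0,0,0.03],[0.02,0.004,0,0,0.03]]' > m.json && python3 jog.py m.json;echo '[[0.02,0.004,0,0,0.03],[0,0,0,0,0.03],[0,0,0,0,0.03]]' > m.json && python3 jog.py m.json; python3 snap.py w5; python3 -c "
from h import *
st()"
```

```text
clock: 6.8
tcp_pos: [0.498, -0.1855, 0.1761]
ee_rot: [[0.139, 0.99, -0.0], [0.99, -0.139, 0.0], [0.0, -0.0, -1.0]]
wrist_force: [0.5, 0.9, 0.0]
grip_width: 0.0329
finger_force: 30.0
clock: 7.3
tcp_pos: [0.5574, -0.0171, 0.1757]
ee_rot: [[0.133, 0.991, -0.0], [0.991, -0.133, 0.002], [0.002, -0.0, -1.0]]
wrist_force: [0.4, 0.8, 0.3]
grip_width: 0.0326
finger_force: 30.0
clock: 7.6
tcp_pos: [0.5628, -0.0027, 0.1759]
ee_rot: [[0.138, 0.99, -0.001], [0.99, -0.138, -0.0], [-0.001, -0.001, -1.0]]
wrist_force: [0.0, 0.3, 0.5]
grip_width: 0.0329
finger_force: 30.0
7.65 [ 0.5626 -0.0037  0.1761] [[0.14, 0.99, -0.001], [0.99, -0.14, -0.001], [-0.001, -0.001, -1.0]] [-0.4 -0.1 -0.1] 0.03265447238766318
```

View pics/w5.png

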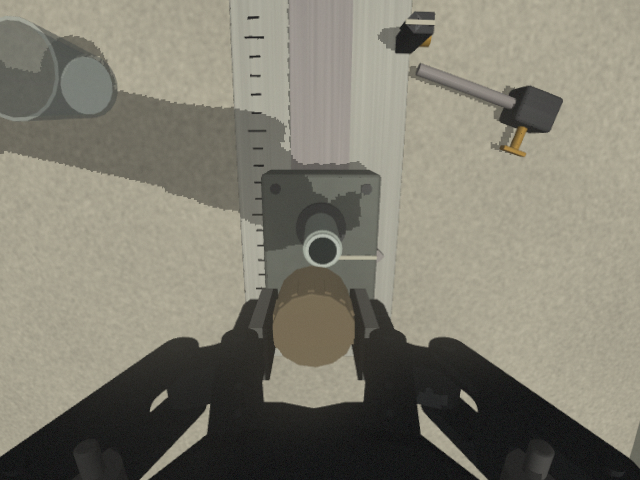

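Held cap top circle centred at px (314,326), r≈41; tube mouth at (322.5,250), r≈19.5; index line at row ≈22, pointer line row 257.5.

Run:
```python
from h import *
import pickle
C=pickle.load(open('pics/w5.pkl','rb'));K,d,R,t=C
im=cv2.imread('pics/w5.png').astype(int); m=((im[...,2]-im[...,0]>25)).astype(np.uint8); m[:262]=0;m[380:]=0;m[:,:265]=0;m[:,365:]=0
k,l,s,c=cv2.connectedComponentsWithStats(m);i=1+s[1:,4].argmax();print(s[i])
rows=np.argwhere(l==i); low=rows[rows[:,0]>325]
pts=[]
for y in range(322,370):
    r=np.where(l[y]==i)[0]
    if len(r): pts+= [(r[0],y),(r[-1],y)]
pts=np.array([p for p in pts if p[1]>340],np.float32)
A=np.c_[2*pts,np.ones(len(pts))];sol=np.linalg.lstsq(A,(pts**2).sum(1),rcond=None)[0];r=np.sqrt(sol[2]+sol[0]**2+sol[1]**2);print('circle',sol[:2],r)
z=.2003
T=onz('wrist',(322.5,250),.125,C)
for p in(sol[:2],(314,325.5)):
    X=onz('wrist',p,z,C);print('cap',X,'diam',2*r*(R@X+t)[2]/K[0,0]);
    s_=manip.get_state();print('d tool',s_['ee_rot'].T@(T-X), 'd tcp->cap', s_['ee_rot'].T@(X-s_['tcp_pos']))
print('tube',T,2*19.5*(R@T+t)[2]/K[0,0])
u=np.array([.138,.9904,0])
P=onz('wrist',(350,257.5),.065,C);I=onz('wrist',(420,22),.063,C);print('P,I',P,I,(I-P)@u)
```

```text
[ 273  287   82   81 5017]
circle [313.02113089 323.9265506 ] 43.046458293230714
cap [0.5638142  0.00058269 0.2003    ] diam 0.03413472066607693
d tool [0.00667885 0.00557634 0.07528977] d tcp->cap [ 0.00438962  0.00058121 -0.0242198 ]
cap [ 5.64103420e-01 -1.74333668e-04  2.00300000e-01] diam 0.03418653782130905
d tool [0.0073881  0.00518429 0.07528943] d tcp->cap [ 0.00368037  0.00097326 -0.02421946]
tube [0.57020169 0.00635864 0.125     ] 0.023541082853990657
P,I [ 0.59001719 -0.02225975  0.065     ] [0.65609576 0.13880011 0.063     ] 0.1686325219425261
```

```bash
echo '[[0.007,0.0053,0,0,0.03],[0,0,0.02,0,0.03],[0,0,0.014,0,0.03],[0,0,0,0,0.03],[0,0,0,0,0.03]]' > m.json && python3 jog.py m.json
python3 - <<'E'
from h import *
s=st(); a=[]
for n in('scene','side'):
    im=get_image(n)[:,:,::-1]; p=proj(n,[[.5702,.0064,.125]])[0]; x,y=int(p[0])-25,int(p[1])-40; print(n,x,y,p)
    a.append(cv2.resize(im[y:y+75,x:x+50],(400,600),interpolation=cv2.INTER_CUBIC))
cv2.imwrite('pics/ins.png',np.hstack(a))
E
```

```text
clock: 8.15
tcp_pos: [0.5693, 0.003, 0.142]
ee_rot: [[0.14, 0.99, -0.001], [0.99, -0.14, -0.0], [-0.001, -0.001, -1.0]]
wrist_force: [-0.1, -0.3, 0.3]
grip_width: 0.033
finger_force: 30.0
8.15 [0.5693 0.003  0.142 ] [[0.14, 0.99, -0.001], [0.99, -0.14, -0.0], [-0.001, -0.001, -1.0]] [-0.1 -0.3  0.3] 0.0330247561718703
scene 286 207 [311.01541928 247.31406147]
side 301 188 [326.37298248 228.32896297]
```

View pics/ins.png

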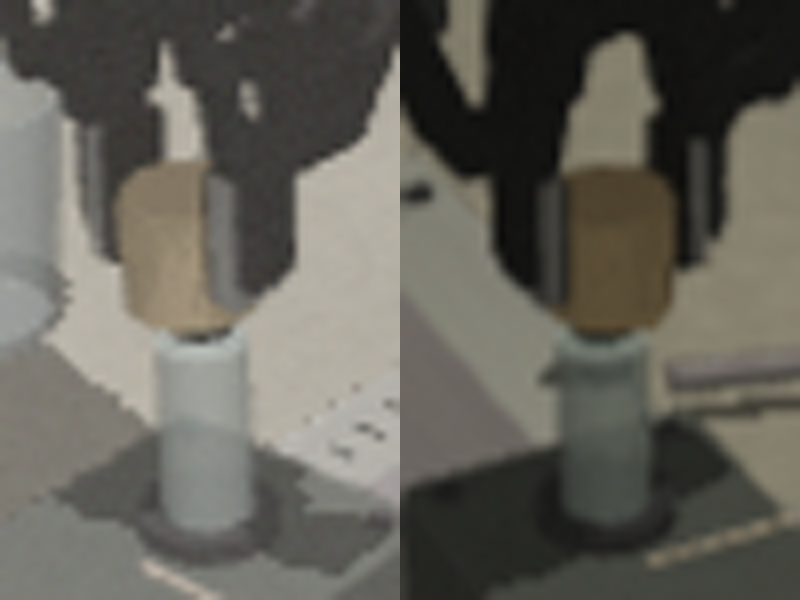

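Both views show the cap just above the mouth; it looks ~2 mm left in scene and ~1.5 mm right in side, i.e. short in +y. I measure the edges.

Run:
```python
from h import *
ims={n:get_image(n) for n in('scene','side')}
for n in ims:
    im=ims[n].astype(int)
    rg={'scene':(range(232,246),range(253,272)),'side':(range(212,226),range(235,250))}[n]
    x0=286 if n=='scene' else 301
    for y in list(rg[0])[::3]: print(n,y,'R-B',(im[y,x0+10:x0+38,0]-im[y,x0+10:x0+38,2]).tolist())
    for y in list(rg[1])[::6]: print(n,y,'G',im[y,x0+14:x0+38,1].tolist())
```

```text
scene 232 R-B [11, 7, 5, 5, 14, 30, 30, 31, 34, 32, 33, 32, 32, 33, 30, 27, 12, 6, 6, 6, 5, 5, 4, 5, 4, 3, 5, 13]
scene 235 R-B [16, 13, 8, 4, 9, 32, 34, 33, 33, 34, 34, 38, 35, 35, 37, 31, 12, 5, 7, 4, 3, 7, 4, 5, 5, 5, 4, 14]
scene 238 R-B [16, 17, 12, 7, 6, 29, 33, 33, 33, 32, 37, 36, 37, 38, 37, 36, 19, 5, 6, 6, 3, 3, 4, 5, 4, 4, 6, 15]
scene 241 R-B [15, 17, 15, 16, 16, 20, 28, 33, 34, 36, 36, 36, 39, 39, 36, 37, 18, 5, 4, 3, 6, 5, 5, 3, 3, 7, 15, 16]
scene 244 R-B [16, 17, 17, 17, 16, 18, 29, 33, 35, 37, 36, 37, 38, 38, 35, 37, 28, 13, 6, 4, 7, 5, 10, 14, 16, 16, 16, 16]
scene 253 G [180, 180, 179, 178, 179, 157, 146, 152, 157, 158, 163, 163, 160, 160, 158, 153, 145, 171, 176, 175, 175, 175, 173, 174]
scene 259 G [123, 121, 120, 128, 170, 159, 145, 143, 141, 143, 148, 156, 160, 161, 154, 153, 144, 159, 173, 175, 177, 178, 178, 177]
scene 265 G [88, 89, 88, 88, 84, 85, 116, 130, 135, 140, 141, 143, 139, 140, 138, 133, 128, 104, 92, 87, 90, 88, 89, 99]
scene 271 G [86, 86, 84, 92, 90, 90, 93, 118, 131, 135, 140, 138, 141, 140, 138, 135, 128, 95, 75, 75, 69, 83, 90, 90]
side 212 R
[... 204 characters left out ...]
 17, 5, 4, 6]
side 218 R-B [12, 7, 3, 1, 1, 0, 1, 3, 5, 6, 5, 26, 35, 37, 35, 36, 36, 36, 36, 35, 34, 34, 34, 34, 18, 4, 4, 6]
side 221 R-B [13, 12, 11, 5, 2, 2, 0, 2, 5, 6, 4, 25, 36, 36, 36, 36, 38, 38, 36, 35, 36, 34, 33, 29, 19, 18, 17, 20]
side 224 R-B [13, 13, 13, 14, 11, 10, 8, 5, 6, 6, 4, 18, 32, 36, 36, 37, 37, 37, 36, 35, 37, 37, 36, 32, 25, 24, 24, 23]
side 235 G [132, 132, 134, 97, 71, 68, 70, 77, 80, 78, 77, 78, 80, 84, 84, 92, 96, 118, 128, 93, 83, 88, 86, 84]
side 241 G [107, 123, 133, 135, 134, 113, 90, 88, 93, 92, 93, 95, 95, 93, 91, 87, 79, 59, 40, 30, 28, 45, 55, 72]
side 247 G [40, 40, 40, 40, 34, 33, 52, 65, 69, 72, 74, 77, 78, 78, 77, 74, 70, 45, 31, 34, 39, 39, 40, 40]
```

Run:
```python
from h import *
for n in('scene','side'):
    print(n,proj(n,[[.5702,.0064,z] for z in(.08,.1,.125,.135,.15,.165)]).round(2).tolist())
    K,d,R,t=cam(n);Z=(R@[.5702,.0064,.13]+t)[2];print('px/mm',K[0,0]/Z/1e3,'right',R[0].round(2))
```

```text
scene [[311.81, 266.05], [311.46, 257.84], [311.02, 247.31], [310.83, 243.02], [310.55, 236.48], [310.27, 229.83]]
px/mm 0.49574039059143493 right [ 0.84  0.54 -0.02]
side [[326.75, 246.1], [326.59, 238.31], [326.37, 228.33], [326.29, 224.25], [326.15, 218.05], [326.02, 211.75]]
px/mm 0.4798779829557226 right [ 0.83 -0.56 -0.02]
```

Both views agree: the cap is about 3 mm short in +y. Shift 2.5 mm along tool x, then go down gently.

```bash
echo '[[0.0025,0,0,0,0.03],[0,0,0.004,0,0.03],[0,0,0.004,0,0.03],[0,0,0.003,0,0.03],[0,0,0,0,0.03]]' > m.json && python3 jog.py m.json;echo '[[0,0,0.003,0,0.03],[0,0,0,0,0.03]]' > m.json && python3 jog.py m.json
```

```text
clock: 8.85
tcp_pos: [0.5695, 0.0062, 0.1307]
ee_rot: [[0.139, 0.99, -0.001], [0.99, -0.139, -0.0], [-0.0, -0.001, -1.0]]
wrist_force: [1.0, -0.1, -0.9]
grip_width: 0.0326
finger_force: 30.0
clock: 9.05
tcp_pos: [0.5697, 0.0061, 0.1279]
ee_rot: [[0.139, 0.99, -0.001], [0.99, -0.139, -0.0], [-0.0, -0.001, -1.0]]
wrist_force: [0.6, -0.2, -0.6]
grip_width: 0.0328
finger_force: 30.0
```

```bash
echo '[[0,0,0.004,0,0.03],[0,0,0.004,0,0.03],[0,0,0.003,0,0.03],[0,0,0,0,0.03]]' > m.json && python3 jog.py m.json;echo '[[0,0,0.003,0,0.03],[0,0,0,0,0.03]]' > m.json && python3 jog.py m.json
```

```text
clock: 9.45
tcp_pos: [0.5696, 0.0062, 0.1168]
ee_rot: [[0.138, 0.99, -0.001], [0.99, -0.138, -0.0], [-0.0, -0.001, -1.0]]
wrist_force: [-0.5, -0.2, -0.9]
grip_width: 0.033
finger_force: 30.0
clock: 9.65
tcp_pos: [0.5698, 0.0062, 0.114]
ee_rot: [[0.138, 0.99, -0.001], [0.99, -0.138, -0.0], [-0.0, -0.0, -1.0]]
wrist_force: [0.4, -0.8, -0.1]
grip_width: 0.0329
finger_force: 30.0
```

```bash
echo '[[0,0,0.0015,0,0.03],[0,0,0.001,0,0.03],[0,0,0,0,0.03]]' > m.json && python3 jog.py m.json;echo '[[0,0,0,0,0.06],[0,0,0,0,0.06],[0,0,0,0,0.06],[0,0,0,0,0.06],[0,0,0,0,0.06]]' > m.json && python3 jog.py m.json; echo '[[0,0,-0.02,0,0.06],[0,0,-0.04,0,0.06],[0,0,-0.04,0,0.06],[0,0,0,0,0.06],[0,0,0,0,0.06]]' > m.json && python3 jog.py m.json;python3 - <<'E'
from h import *
a=[]
for n in('scene','side'):
    im=get_image(n)[:,:,::-1]; p=proj(n,[[.5702,.0064,.125]])[0]; x,y=int(p[0])-25,int(p[1])-40
    a.append(cv2.resize(im[y:y+75,x:x+50],(300,450),interpolation=cv2.INTER_CUBIC))
cv2.imwrite('pics/seat.png',np.hstack(a))
E
```

```text
clock: 9.95
tcp_pos: [0.5702, 0.0062, 0.1128]
ee_rot: [[0.139, 0.99, 0.0], [0.99, -0.139, 0.001], [0.001, 0.0, -1.0]]
wrist_force: [-1.3, 0.2, 7.3]
grip_width: 0.0329
finger_force: 30.6
clock: 10.45
tcp_pos: [0.5699, 0.0062, 0.1117]
ee_rot: [[0.138, 0.99, -0.0], [0.99, -0.138, -0.0], [-0.0, -0.0, -1.0]]
wrist_force: [-0.1, 0.2, -0.2]
grip_width: 0.0603
finger_force: 0.0
clock: 10.95
tcp_pos: [0.5705, 0.0063, 0.2126]
ee_rot: [[0.138, 0.99, 0.002], [0.99, -0.138, 0.001], [0.001, 0.002, -1.0]]
wrist_force: [0.0, 0.3, 0.3]
grip_width: 0.0598
finger_force: 0.0
```

View pics/seat.png

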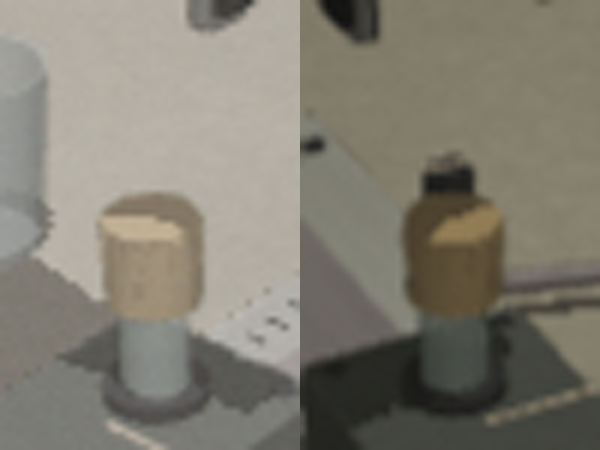

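Cap is seated upright and free in both views. Now close the fingers and go behind the block (checking the wrist camera's overhang too).

```bash
echo '[[-0.02,0,0,0,0],[-0.03,0,0,0,0],[-0.04,0,0,0,0],[-0.045,0,0,0,0],[0,0,0,0,0]]' > m.json && python3 jog.py m.json;echo '[[0,0,0.03,0,0],[0,0,0.04,0,0],[0,0,0.04,0,0],[0,0,0,0,0],[0,0,0,0,0]]' > m.json && python3 jog.py m.json
python3 - <<'E'
from h import *
s=st();K,d,R,t=cam('wrist');print('cam in tool',s['ee_rot'].T@(-R.T@t-s['tcp_pos']))
E
```

```text
clock: 11.55
tcp_pos: [0.5483, -0.1357, 0.2109]
ee_rot: [[0.15, 0.989, -0.003], [0.989, -0.15, -0.005], [-0.005, -0.002, -1.0]]
wrist_force: [0.4, -0.4, 0.3]
grip_width: 0.0001
finger_force: 0.0
clock: 12.05
tcp_pos: [0.5502, -0.1274, 0.1008]
ee_rot: [[0.139, 0.99, -0.003], [0.99, -0.139, 0.0], [-0.0, -0.003, -1.0]]
wrist_force: [0.4, -0.1, 0.1]
grip_width: 0.0001
finger_force: 0.0
12.05 [ 0.5502 -0.1274  0.1008] [[0.139, 0.99, -0.003], [0.99, -0.139, 0.0], [-0.0, -0.003, -1.0]] [ 0.4 -0.1  0.1] 0.0001330102249224923
cam in tool [ 0.07280251  0.00063325 -0.14382433]
```

```bash
echo '[[0,0,0.03,0,0],[0,0.0015,0.029,0,0],[0,0,0,0,0],[0.01,0,0,0,0],[0.01,0,0,0,0]]' > m.json && python3 jog.py m.json; echo '[[0.005,0,0,0,0],[0.003,0,0,0,0],[0.003,0,0,0,0],[0.003,0,0,0,0],[0,0,0,0,0]]' > m.json && python3 jog.py m.json; python3 snap.py p0
cat > lines.py <<'E'
import sys,pickle
from h import *
n=sys.argv[1]; C=pickle.load(open(f'pics/{n}.pkl','rb')); g=cv2.imread(f'pics/{n}.png',0)
U=np.array([.138,.9904,0]);E=np.array([.9904,-.138,0])
# rectify the z=0.064 plane: 0.5 mm/px; rows along U (down = -U), cols along E
u0,u1,e0,e1=float(sys.argv[2]),float(sys.argv[3]),.59,.645
us=np.arange(u1,u0,-.0005);es=np.arange(e0,e1,.0005)
P=np.array([[a*U+b*E+[0,0,.064] for b in es] for a in us])
m=proj('wrist',P,C).reshape(len(us),len(es),2).astype(np.float32)
r=cv2.remap(g,m[...,0],m[...,1],cv2.INTER_LINEAR).astype(float)
def peak(a,b):
    p=r[:,(es>=a)&(es<b)].mean(1); p=p-cv2.GaussianBlur(p[:,None],(1,41),8)[:,0]
    i=np.argsort(-p)
    out=[]
    for k in i:
        if all(abs(us[k]-o[0])>.006 for o in out): out.append((us[k],p[k],r[k,(es>=a)&(es<b)].mean()))
        if len(out)==3: break
    return np.round(out,4).tolist()
print('pointer line',peak(.594,.607)); print('index line',peak(.626,.638))
E
python3 lines.py p0 .02 .26
```

```text
clock: 12.55
tcp_pos: [0.5571, -0.1076, 0.0449]
ee_rot: [[0.139, 0.99, 0.003], [0.99, -0.139, -0.0], [0.0, 0.003, -1.0]]
wrist_force: [-0.1, 0.2, -0.5]
grip_width: -0.0
finger_force: 0.0
clock: 13.05
tcp_pos: [0.5575, -0.0937, 0.0429]
ee_rot: [[0.138, 0.99, 0.0], [0.99, -0.138, 0.0], [0.0, 0.0, -1.0]]
wrist_force: [-0.8, -0.5, 0.1]
grip_width: -0.0004
finger_force: 0.0
pointer line [[0.2505, 118.0062, 204.0769], [0.061, 66.5564, 214.1923], [0.1015, 51.2735, 121.0385]]
index line [[0.2465, 83.846, 164.4583], [0.103, 83.4631, 190.25], [0.254, 35.1077, 148.625]]
```

```bash
echo '[[0.003,0,0,0,0],[0.005,0,0,0,0],[0.005,0,0,0,0],[0.006,0,0,0,0],[0.006,0,0,0,0]]' > m.json && python3 jog.py m.json; echo '[[0.006,0,0,0,0],[0.006,0,0,0,0],[0.006,0,0,0,0],[0.006,0,0,0,0],[0.006,0,0,0,0]]' > m.json && python3 jog.py m.json; python3 snap.py p1; python3 lines.py p1 .06 .20
```

```text
clock: 13.6
tcp_pos: [0.5601, -0.0752, 0.0429]
ee_rot: [[0.143, 0.99, 0.001], [0.99, -0.143, -0.007], [-0.007, 0.002, -1.0]]
wrist_force: [-2.0, -8.5, -0.5]
grip_width: -0.0001
finger_force: 4.6
clock: 14.1
tcp_pos: [0.5643, -0.0454, 0.0429]
ee_rot: [[0.143, 0.99, 0.001], [0.99, -0.143, -0.007], [-0.007, 0.002, -1.0]]
wrist_force: [-2.5, -9.2, 0.3]
grip_width: 0.0002
finger_force: 4.6
pointer line [[0.1095, 66.3308, 214.3077], [0.15, 64.8097, 133.9615], [0.144, 9.5544, 127.9231]]
index line [[0.151, 81.8572, 193.5], [0.145, 6.9604, 193.1667], [0.115, 2.8159, 197.8333]]
```

```bash
echo '[[0.006,0,0,0,0],[0.006,0,0,0,0],[0.006,0,0,0,0],[0.006,0,0,0,0],[0.006,0,0,0,0]]' > m.json && python3 jog.py m.json; echo '[[0.006,0,0,0,0],[0.006,0,0,0,0],[0.006,0,0,0,0],[0.006,0,0,0,0],[0.006,0,0,0,0]]' > m.json && python3 jog.py m.json; echo '[[0.006,0,0,0,0],[0.006,0,0,0,0],[0.005,0,0,0,0],[0,0,0,0,0]]' > m.json && python3 jog.py m.json; python3 snap.py p2; python3 lines.py p2 .14 .28
```

```text
clock: 14.65
tcp_pos: [0.5684, -0.0158, 0.0429]
ee_rot: [[0.143, 0.99, 0.0], [0.99, -0.143, -0.007], [-0.007, 0.001, -1.0]]
wrist_force: [-1.4, -8.6, 0.8]
grip_width: 0.0004
finger_force: 4.6
clock: 15.15
tcp_pos: [0.5726, 0.0139, 0.0429]
ee_rot: [[0.143, 0.99, 0.0], [0.99, -0.143, -0.007], [-0.007, 0.001, -1.0]]
wrist_force: [-1.3, -9.2, 1.5]
grip_width: 0.0002
finger_force: 4.6
clock: 15.55
tcp_pos: [0.5752, 0.0324, 0.0429]
ee_rot: [[0.142, 0.99, -0.0], [0.99, -0.142, -0.005], [-0.005, 0.001, -1.0]]
wrist_force: [-0.7, -5.8, 1.5]
grip_width: 0.0001
finger_force: 3.2
pointer line [[0.188, 66.4993, 214.6923], [0.2285, 60.6104, 133.1154], [0.2225, 6.7151, 126.0385]]
index line [[0.229, 119.5267, 210.2917], [0.2125, 30.0871, 196.625], [0.19, 19.7193, 197.375]]
```

```bash
echo '[[0.004,0,0,0,0],[0.004,0,0,0,0],[0.004,0,0,0,0],[0.003,0,0,0,0],[0,0,0,0,0]]' > m.json && python3 jog.py m.json; python3 snap.py p3; python3 lines.py p3 .16 .237
```

```text
clock: 16.1
tcp_pos: [0.5773, 0.0468, 0.0429]
ee_rot: [[0.142, 0.99, -0.0], [0.99, -0.142, -0.005], [-0.005, 0.001, -1.0]]
wrist_force: [-1.1, -6.9, 1.7]
grip_width: 0.0002
finger_force: 3.5
pointer line [[0.2025, 66.9775, 215.9615], [0.237, 5.1347, 127.8846], [0.1775, 0.7576, 125.3462]]
index line [[0.227, 87.5031, 213.125], [0.237, 56.5689, 201.75], [0.216, 44.4004, 200.5417]]
```

```bash
echo '[[0.004,0,0,0,0],[0.004,0,0,0,0],[0.004,0,0,0,0],[0.004,0,0,0,0],[0.002,0,0,0,0]]' > m.json && python3 jog.py m.json;echo '[[0,0,0,0,0]]' > m.json && python3 jog.py m.json; python3 snap.py p4; python3 lines.py p4 .18 .245
```

```text
clock: 16.65
tcp_pos: [0.5797, 0.064, 0.0429]
ee_rot: [[0.142, 0.99, -0.0], [0.99, -0.142, -0.006], [-0.006, 0.001, -1.0]]
wrist_force: [-1.4, -8.7, 2.7]
grip_width: -0.0
finger_force: 4.2
clock: 16.75
tcp_pos: [0.5797, 0.0645, 0.0429]
ee_rot: [[0.142, 0.99, -0.0], [0.99, -0.142, -0.005], [-0.005, 0.0, -1.0]]
wrist_force: [-1.1, -7.5, 1.9]
grip_width: -0.0002
finger_force: 3.5
pointer line [[0.2205, 67.3177, 217.6154], [0.24, 0.7512, 125.1154], [0.1845, 0.6129, 126.8462]]
index line [[0.2265, 80.2164, 215.4583], [0.219, 41.341, 198.625], [0.235, 40.5156, 199.9583]]
```

```bash
echo '[[0.002,0,0,0,0],[0.002,0,0,0,0],[0.0015,0,0,0,0],[0,0,0,0,0],[0,0,0,0,0]]' > m.json && python3 jog.py m.json; python3 snap.py p5; python3 lines.py p5 .18 .245
```

```text
clock: 17.3
tcp_pos: [0.5804, 0.0697, 0.0429]
ee_rot: [[0.142, 0.99, -0.0], [0.99, -0.142, -0.005], [-0.005, 0.0, -1.0]]
wrist_force: [-1.1, -7.4, 1.1]
grip_width: -0.0003
finger_force: 3.7
pointer line [[0.2255, 66.3028, 217.2308], [0.203, 0.851, 126.6538], [0.1895, 0.6166, 126.4615]]
index line [[0.2275, 79.5723, 215.3333], [0.235, 42.7594, 202.3333], [0.2195, 42.7235, 197.9583]]
```

```bash
echo '[[0.001,0,0,0,0],[0,0,0,0,0]]' > m.json && python3 jog.py m.json; echo '[[-0.01,0,0,0,0],[-0.02,0,0,0,0],[-0.02,0,0,0,0],[0,0,0,0,0],[0,0,0,0,0]]' > m.json && python3 jog.py m.json; python3 snap.py p6; python3 lines.py p6 .18 .245
python3 - <<'E'
from h import *
import pickle
C=pickle.load(open('pics/p6.pkl','rb'))
im=cv2.imread('pics/p6.png').astype(int); m=((im[...,2]-im[...,0]>25)).astype(np.uint8)
k,l,s,c=cv2.connectedComponentsWithStats(m);i=1+s[1:,4].argmax();print(s[i],c[i])
U=np.array([.138,.9904,0]);E=np.array([.9904,-.138,0])
X=onz('wrist',c[i],.13,C);print('cap u,e',X@U,X@E)
E
```

```text
clock: 17.55
tcp_pos: [0.5806, 0.0705, 0.0429]
ee_rot: [[0.142, 0.99, -0.0], [0.99, -0.142, -0.006], [-0.006, 0.0, -1.0]]
wrist_force: [-1.2, -7.5, 1.5]
grip_width: 0.0
finger_force: 3.9
clock: 18.05
tcp_pos: [0.5743, 0.0263, 0.0428]
ee_rot: [[0.14, 0.99, -0.0], [0.99, -0.14, 0.001], [0.001, -0.0, -1.0]]
wrist_force: [0.5, 0.2, 0.4]
grip_width: 0.0
finger_force: 0.0
pointer line [[0.2225, 47.5909, 111.0], [0.2165, 4.7739, 111.8846], [0.206, 0.7684, 113.1923]]
index line [[0.224, 38.2232, 76.4583], [0.211, 24.5551, 180.1667], [0.1875, 19.1304, 182.6667]]
[  434    95   206   385 33888] [545.22695349 278.10475685]
cap u,e 0.15425646397457943 0.6090494221112752
```

```bash
echo '[[0,0,-0.03,0,0],[0,0,-0.04,0,0],[0,0,-0.04,0,0],[0.02,0,0,0,0],[0.02,0,0,0,0]]' > m.json && python3 jog.py m.json;echo '[[0,0,0,0,0],[0,0,0,0,0]]' > m.json && python3 jog.py m.json; python3 snap.py p7; python3 lines.py p7 .18 .245
python3 - <<'E'
from h import *
X=np.array([.5702,.0064,0])+.167*np.array([.138,.9904,0])
for n in('scene','side'):
    im=get_image(n).astype(int); p=proj(n,[X+[0,0,.137],X+[0,0,.105]]); x,y=p.mean(0).astype(int)
    m=(im[y-20:y+20,x-15:x+15,0]-im[y-20:y+20,x-15:x+15,2]>24).astype(np.uint8)
    k,l,s,c=cv2.connectedComponentsWithStats(m);i=1+s[1:,4].argmax();print(n,'cap top/bottom predicted',p.round(1).tolist(),'seen box',s[i]+[x-15,y-20,0,0,0],'centre',c[i]+[x-15,y-20])
st()
E
```

```text
clock: 18.6
tcp_pos: [0.581, 0.0678, 0.1546]
ee_rot: [[0.138, 0.99, 0.003], [0.99, -0.138, 0.002], [0.002, 0.003, -1.0]]
wrist_force: [-0.3, 1.7, 0.4]
grip_width: -0.0
finger_force: 0.0
clock: 18.8
tcp_pos: [0.5796, 0.0674, 0.1526]
ee_rot: [[0.135, 0.991, -0.0], [0.991, -0.135, 0.0], [0.0, -0.0, -1.0]]
wrist_force: [0.2, -0.7, 0.2]
grip_width: -0.0001
finger_force: 0.0
pointer line [[0.225, 56.7129, 185.6923], [0.2055, 0.9671, 108.4231], [0.244, 0.7255, 107.0769]]
index line [[0.227, 65.2517, 184.25], [0.219, 31.8075, 164.0833], [0.2355, 28.249, 167.0417]]
scene cap top/bottom predicted [[360.2, 213.5], [359.9, 226.1]] seen box [345 211  23  19 309] centre [357.87702265 219.51456311]
side cap top/bottom predicted [[294.8, 190.7], [295.5, 202.6]] seen box [288 188  16  18 237] centre [295.62869198 196.44303797]
18.95 [0.5794 0.0649 0.1526] [[0.14, 0.99, -0.001], [0.99, -0.14, -0.001], [-0.001, -0.001, -1.0]] [ 1.1  0.2 -0.1] 1.0134788814752985e-05
```

```bash
python3 -c "
from rig import manip, get_image, camera_info, close_job
print(close_job())"
```

```text
the job is handed in; nothing more can be done
None
```

I handed the job in at about 19 s: the fitting cap is fully down on the tube and released, and the pointer measured 0–2 mm short of the index; the hand-in returned no verdict.

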